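# Shut the biscuit caddy and clamp its toggle latch

## Robot

A 6-joint arm with a two-finger parallel gripper is mounted at the origin on the work surface. World frame = base frame: x ahead of the robot, y to its left, z up, the work surface at z = 0. Lengths are in m, angles in degrees, forces in N, time in s.
With the tool pointing down it reaches from about 0.25 to 0.725 m from the base axis. Payload 9.7 kg.
Tool frame: the origin (TCP) lies at the very end of the fingers, on their centre line; the grasp point (between the pads) lies 19 mm behind it (bot.grip_depth is the distance from the TCP to the grasp point, in m); z points along the fingers, y is the direction in which the jaws open and shut (so a half turn about z gives the same grasp; the last joint's range is limited). The gripper opens to 85 mm and grips with 20 to 120 N. Pads are 22 mm wide; open, the fingers measure 114 mm over their backs; the gripper's body (76 mm by 85 mm) begins 54 mm behind the grasp point. The pads swing forward as they close: fully open they stand 13 mm farther back than shut.
Start: joints at [-65.489, 4.979, 10.078, 95.1, 0, 90], TCP at [0.228, -0.5, 0.231] pointing down, gripper open.
Joint ranges: [-179.16, 179.16], [-48.56, 103.87], [-65.8, 70.77], [-126.05, 130.52], [-82.76, 87.17], [-180, 180]. Speed limits (degrees/s): [127.2, 127.2, 147.25, 180, 180, 180].

## Interface

Orientations are given as [roll, pitch, yaw] about the fixed x, y, z axes, in that order (R = Rz(yaw) Ry(pitch) Rx(roll)).
In Python, from workcell import telemetry, optics, order, bot gives the robot as it stands. The module is installed in compiled form; this text tells all that it offers.
- The arm moves only by the shell command python3 -m inch 'ROWS' [FORCE]. ROWS is JSON, a list of rows, each a list of 7 numbers: the shift along the tool's x, y, z in m, then the turn, a rotation vector about the tool's x, y, z in rad, then the closure, from 0 (fully open) to 1 (shut). In form: [[tx, ty, tz, rx, ry, rz, grip], ...]. A call has 1 to 12 rows; each row is the pose to reach, as a shift and turn from the pose commanded when the call began, along the tool's axes at that moment; what a row does not reach only later rows make up. A row lasts 1/12 s, in which the tool goes at most 41.7 mm and 7.16 degrees, less where a joint would pass 70% of its speed; a pose out of reach is approached as far as the arm can. A call with a gripper value outside its range is refused whole. The fingers move at their own pace and stop on an object; FORCE is the grip in N (left out, the last holds). Time passes only in rows, so rows that repeat a pose let the fingers close. It gives the time, the measured TCP pose, the force and the opening at its end, in the units of the state.
- telemetry.get_obs(): the state, without advancing time (a new reading comes with each control period).
- optics.camera(name): name is "side" or "top" or "wrist"; returns (picture, depth): 384x512x3 uint8, red, green, blue; 384x512 float32, m along the optical axis (not along the pixel's ray), 0 where there is no reading.
- optics.camera_info(name): a dict with "camera_matrix" (3x3 intrinsics, pixels), "xyz" and "attitude" of the camera in the world; the wrist camera has in their place "mount" (4x4, takes a point from camera to tool coordinates, whose origin is the TCP and whose axes are the flange's). Camera axes: x right, y down, z forward; pixel columns grow to the right and rows downward; lengths in m; the calibration is good to about 2 mm. A picture is of the moment at which its call begins: read the wrist's pose just before it. camera_info takes no time and is no camera call.
- order.job_done(): hands the job in, once; it reports no verdict.
The state is a dict: "time": time; "q": joint angles; "qd": joint speeds; "joint_efforts": joint torques, N m; "ee_pos": TCP position; "tcp_rot": TCP orientation; "wrist_force": force on the tool from outside, world axes, zero at the start; "torque": the same for the moment, N m; "opening": finger opening in m.
Only numpy, scipy, OpenCV 4.12 (cv2) and the standard library are available. Lean on these libraries where they do the work, as an engineer would, in place of code of your own. Each camera call takes 0.05 s, during which the arm holds its last target. There are 200 camera calls.

## Task

Shut the white biscuit caddy tight: slide its wooden lid along until it rests on the rubber seal, snap the latch's wire bail down over the keeper on the lid, then press the latch lever over its center and down until it bears firmly on its springy rubber rest, whose height you have to feel. In that order; press the latch with the fingertips without pinching it, never with more than 30 N, don't crush the seal by forcing the lid, and leave the other things where they stand.

Things in the scene. Friction and masses are not known exactly. Their poses are not given: they have to be found in the camera images.
- caddy: White box 250 x 140 x 90 mm, fixed to the worktop, long along its x axis (from x = -85 to +165 mm; y = -70 to +70). Origin: on the worktop straight below the lever's pivot, on the box's middle line. z up. Its +x axis points from the latch to the lid. A deck 90 mm high spans x = -85 to 18; next the black rubber seal (face at x = 30); then the lid, level with the deck.
- latch: The steel toggle latch on the caddy's deck: bracket, lever and bail. Its frame is the caddy's frame. The fingers must not press on it, with all it carries, with more than 30 N in sum (a pinch counts on both sides, so it is too much).
- lid (a joint): Slide of the wooden lid along the caddy's x, in m: 0 = its edge just touches the seal, positive = open (starts 25 to 60 mm open), negative = seal squeezed. Sliding takes about 2 N; the seal pushes back 9 N per mm. Latched it reads about -0.004 to -0.0055. Let go, the seal springs back. Pushing the lid below -0.004 while the lever still stands up counts as crushing the seal.
- knob_top (a point): Centre of the top of the lid's round wooden knob (28 mm across, 22 mm tall, on a 10 mm tall neck 14 mm across). Its top is 122 mm above the worktop; 125 mm from the caddy origin along x when the lid reads 0.
- lever (a joint): Angle of the latch lever, rad: 0 = handle level, pointing to the caddy's -x; grows as the handle rises; 1.57 = straight up; 2.06 = open stop. Starts at 2.00 to 2.06. A stiff pivot (0.18 Nm) holds it. Dead center is at 0.33; left above 0.6 it springs open. Closing takes up to 11 N near the handle's end. It meets its rest somewhere between 0.16 and -0.18, and must be pressed on.
- pad (a joint): How far the lever's springy rubber rest is pressed in, m: 0 = free, 0.0025 = bottomed (rigid from there). It pushes back 6 N per mm. It is a black button 12 mm across on the deck, 45 mm from the pivot on the caddy's -x side; its free top stands 8 to 23 mm above the deck: it differs each time. Well pressed, with 12 to 16 N, it keeps 0.9 to 1.8 mm after letting go.
- lever_pivot (a point): The lever's pivot axis (along the caddy's y), 102 mm above the worktop, above the caddy's origin.
- lever_tip (a point): Point on the handle's pressing face (its top when level), 47 mm from the pivot along the handle and 8 mm above it when level; the handle is a steel plate 26 mm wide, 4 mm thick, from 12 to 59 mm from the pivot, ending in an 8 mm bead.
- bail (a joint): Angle of the bail on the lever, rad; the bail's rise above level, towards the lid, is bail minus lever (at the start about 0.8 to 1.2 rad). A stiffish pivot keeps it where it is left. The bail's pivot sits on the lever 10 mm from the lever's pivot and turns with it: level with it on the -x side when the lever reads 0.33, nearly straight above it when fully open.
- bail_bar (a point): Middle of the bail's cross bar: steel, 6 mm thick, 44 mm long along the caddy's y, at the end of two 52 mm arms (44 mm apart) from the bail's pivot. When hooked it sits just above the lid, on the lid side of the keeper's post, under the keeper's nose: its centre 3 to 6 mm above the lid's top.
- bail_tab (a point): Upper face of the bail's finger tab near its outer end: a steel plate 30 mm wide, 4 mm thick, 26 mm long, beyond the bar, bent up 0.42 rad; this point is 22 mm past the bar, 12 mm above the line of the arms. Pressed down here, lid on the seal, the bar rides down the keeper's sloping nose, snaps under it at 6 to 14 N, and stops on the lid (rigid).
- keeper (a point): On the lid's top (90 mm above the worktop), straight below the tip of the steel keeper's nose, 51 mm from the caddy origin along x when the lid reads 0. It is 16 mm wide, 19 mm tall: a post, and a nose sloping down at 45 degrees away from the latch, overhanging the post by 6 mm, 8 mm free under its tip. The bail catches only with the lid within about 4 mm of the seal.
- spice_jar: bystander: glass jar 44 mm across, 80 mm tall, beside the caddy
- mug: bystander: white mug 76 mm across, 85 mm tall, beside the caddy
- spoon: bystander: wooden spoon, 170 mm long, lying beside the caddy
- tin: bystander: low steel tin, 66 mm across, 50 mm tall, off the latch end of the caddy
- bowl: bystander: white bowl, 110 mm across, 50 mm tall, off the lid end of the caddy
- oil: bystander: amber oil bottle, 235 mm tall
- biscuits: bystander: cardboard packet, 190 mm tall

How it is judged:
By the outcome, as a careful person would: the job done as asked, in the order asked, and still so for the second after the job is handed in, with the robot touching nothing.
It also fails if it takes over 72 s, if anything falls off the work surface, if the arm or the gripper's body presses on something with over 40 N, if the wrist force passes 120 N, or if a joint passes its speed limit or range.

## Working session

There is one attempt and no reset: what is moved stays moved. The work goes in short steps, Python scripts to look and compute and a shell command to move; the robot and the scene stay as the last step left them, time stands still between calls to the robot, and variables do not carry over. Pictures are saved under pics/ and viewed, about 8 in all and at most 12, crops included, and the job is handed in when it is done.

```bash
mkdir -p pics
cat > h.py <<'E'
import numpy as np, cv2
from scipy.spatial.transform import Rotation as R
from workcell import telemetry, optics, order, bot
def info(n):
    i=optics.camera_info(n); return i
def save(n,f,crop=None,s=1):
    p,d=optics.camera(n); np.savez('pics/'+f+'.npz',p=p,d=d)
    q=p if crop is None else p[crop[1]:crop[3],crop[0]:crop[2]]
    cv2.imwrite('pics/'+f+'.png',cv2.resize(q[:,:,::-1],None,fx=s,fy=s,interpolation=cv2.INTER_CUBIC)); return p,d
E
python3 - <<'E'
from h import *
print(telemetry.get_obs())
for n in ("side","top","wrist"): print(n,info(n))
a,_=save("top","top0"); b,_=save("side","side0")
E
```

```text
{'time': 0.0, 'q': array([-6.54895876e+01,  5.01111145e+00,  1.00327415e+01,  9.51005987e+01,
        4.60754685e-04,  9.00012761e+01]), 'qd': array([-0.02228386,  0.00308529, -0.00071949,  0.01512678, -0.04842722,
        0.1032768 ]), 'joint_efforts': array([-2.07135354e-04, -5.20394361e+01,  4.64801109e+01,  1.64316874e-02,
        2.95111136e-05,  2.22921521e-07]), 'ee_pos': array([ 0.2280716 , -0.50021101,  0.23056764]), 'tcp_rot': array([-1.79921031e+02, -4.58995469e-04,  2.45091357e+01]), 'wrist_force': array([ 0.49544096, -0.08764408,  0.82766211]), 'torque': array([0.02418565, 0.00191177, 0.02128237]), 'opening': 0.08521042557271843}
side {'camera_matrix': array([[416.16046028,   0.        , 257.51400215],
       [  0.        , 416.16046028, 192.3633407 ],
       [  0.        ,   0.        ,   1.        ]]), 'xyz': array([0.03756797, 0.60085403, 0.76593569]), 'attitude': array([-129.140477  ,   -1.09379036, -135.71200377])}
top {'camera_matrix': array([[494.01619092,   0.        , 256.92730139],
       [  0.        , 494.01619092, 192.12097475],
       [  0.        ,   0.        ,   1.        ]]), 'xyz': array([0.35228803, 0.00575284, 1.50605857]), 'attitude': array([-170.29851946,   -0.95179784,  -90.74196864])}
wrist {'camera_matrix': array([[286.43600061,   0.        , 257.08150966],
       [  0.        , 286.43600061, 188.1858138 ],
       [  0.        ,   0.        ,   1.        ]]), 'mount': array([[-6.11165198e-04, -9.58263923e-01, -2.85884384e-01,
         7.18556718e-02],
       [ 9.99999805e-01, -6.23043346e-04, -4.94084973e-05,
         3.32760880e-04],
       [-1.30771983e-04, -2.85884358e-01,  9.58264116e-01,
        -1.42823423e-01],
       [ 0.00000000e+00,  0.00000000e+00,  0.00000000e+00,
         1.00000000e+00]])}
```

```bash
python3 -c "
import cv2,numpy as np
a=cv2.imread('pics/top0.png');b=cv2.imread('pics/side0.png')
cv2.imwrite('pics/top0b.png',cv2.resize(a,(800,600),interpolation=2));cv2.imwrite('pics/side0b.png',cv2.resize(b,(800,600),interpolation=2))"
```

```text
(no output)
```

View pics/top0b.png

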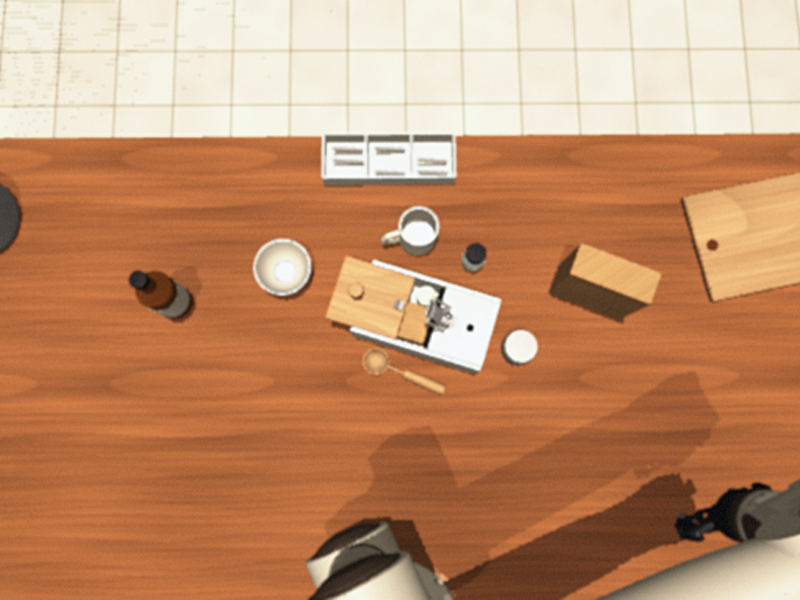

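View pics/side0b.png

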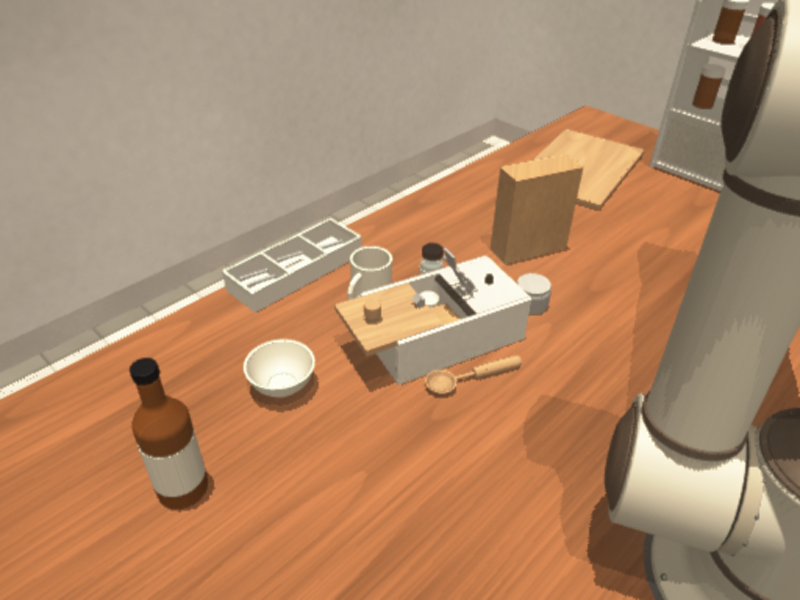

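Top view (800 px scale): the caddy's deck corners are at (500,297) and (476,370), the pad button at (470,327), the lever/bail near (438,317), the keeper near (399,304) and the knob at (356,290). The side view agrees: the lid is open, and the lever is up.

```bash
cat >> h.py <<'E'
def ray(n,uv,z,obs=None):
    """pixel (512-scale) -> world point at height z"""
    i=info(n);K=i["camera_matrix"];d=np.linalg.solve(K,[uv[0],uv[1],1.])
    T=campose(n,obs);v=T[:3,:3]@d;o=T[:3,3];return o+v*(z-o[2])/v[2]
def campose(n,obs=None):
    i=info(n);T=np.eye(4)
    if n!="wrist": T[:3,:3]=R.from_euler('xyz',i["attitude"],degrees=True).as_matrix();T[:3,3]=i["xyz"];return T
    T[:3,:3]=R.from_euler('xyz',obs["tcp_rot"],degrees=True).as_matrix();T[:3,3]=obs["ee_pos"];return T@i["mount"]
E
python3 - <<'E'
from h import *
s=1.5625
d=np.load('pics/top0.npz')['d']
P={}
for k,(u,v,z) in dict(c1=(500,297,.09),c2=(476,370,.09),pad=(470,327,.105),piv=(438,317,.11),keep=(399,304,.109),knob=(356,289,.122),lidA=(347,258,.09),lidB=(328,318,.09)).items():
    P[k]=ray("top",(u/s,v/s),z); print(k,P[k].round(4))
e=P['knob']-P['pad'];print(np.degrees(np.arctan2(e[1],e[0])),np.linalg.norm(e[:2]))
e=P['c2']-P['c1'];print(np.degrees(np.arctan2(e[1],e[0])),np.linalg.norm(e[:2]))
# deck depth check
T=campose("top");
for u,v in((305,208),(300,195)):
    K=info("top")["camera_matrix"];p=T[:3,:3]@(np.linalg.solve(K,[u,v,1])*d[v,u])+T[:3,3];print(p.round(4))
E
```

```text
c1 [ 0.5983 -0.205   0.09  ]
c2 [ 0.4627 -0.1561  0.09  ]
pad [ 0.5404 -0.1457  0.105 ]
piv [ 0.5588 -0.087   0.11  ]
keep [ 0.5838 -0.016   0.109 ]
knob [0.6101 0.0622 0.122 ]
lidA [0.6754 0.0802 0.09  ]
lidB [0.562  0.1155 0.09  ]
71.45463370414186 0.2193128350767058
160.1828457215032 0.14411793648047355
[ 0.546  -0.1596  0.0901]
[ 0.5841 -0.146   0.0912]
```

```bash
r='[0.38,-0.203,-0.1,0,0,-0.812,1]'; python3 -m inch '[[0.38,-0.203,-0.1,0,0,-0.812,1],[0.38,-0.203,-0.1,0,0,-0.812,1],[0.38,-0.203,-0.1,0,0,-0.812,1],[0.38,-0.203,-0.1,0,0,-0.812,1],[0.38,-0.203,-0.1,0,0,-0.812,1],[0.38,-0.203,-0.1,0,0,-0.812,1],[0.38,-0.203,-0.1,0,0,-0.812,1],[0.38,-0.203,-0.1,0,0,-0.812,1],[0.38,-0.203,-0.1,0,0,-0.812,1],[0.38,-0.203,-0.1,0,0,-0.812,1],[0.38,-0.203,-0.1,0,0,-0.812,1],[0.38,-0.203,-0.1,0,0,-0.812,1]]' 40
python3 -c "
from h import *
o=telemetry.get_obs();T=R.from_euler('xyz',o['tcp_rot'],degrees=True)
print(T.inv().apply(np.array([.576,-.045,.22])-o['ee_pos']))"
```

```text
time: 1.1
ee_pos: [0.4921, -0.1546, 0.3315]
tcp_rot: [180.0, -0.1, 71.3]
wrist_force: [0.2, -0.9, 0.0]
opening: -0.0
[0.13064241 0.04422176 0.11161268]
```

```bash
python3 -m inch '[[0.13,0.044,0.11,0,0,0,1],[0.13,0.044,0.11,0,0,0,1],[0.13,0.044,0.11,0,0,0,1],[0.13,0.044,0.11,0,0,0,1],[0.13,0.044,0.11,0,0,0,1],[0.13,0.044,0.11,0,0,0,1],[0.13,0.044,0.11,0,0,0,1]]'
python3 - <<'E'
from h import *
import pickle
o=telemetry.get_obs();pickle.dump(o,open('pics/w1.pkl','wb'))
save("wrist","w1",None,1.5625); print(o['ee_pos'],o['wrist_force'])
E
```

```text
time: 1.68
ee_pos: [0.5731, -0.0497, 0.2212]
tcp_rot: [-179.9, 0.0, 71.1]
wrist_force: [-0.5, -0.2, 0.6]
opening: -0.0006
[ 0.57314179 -0.04971043  0.22119306] [-0.46400319 -0.19798905  0.59931716]
```

View pics/w1.png

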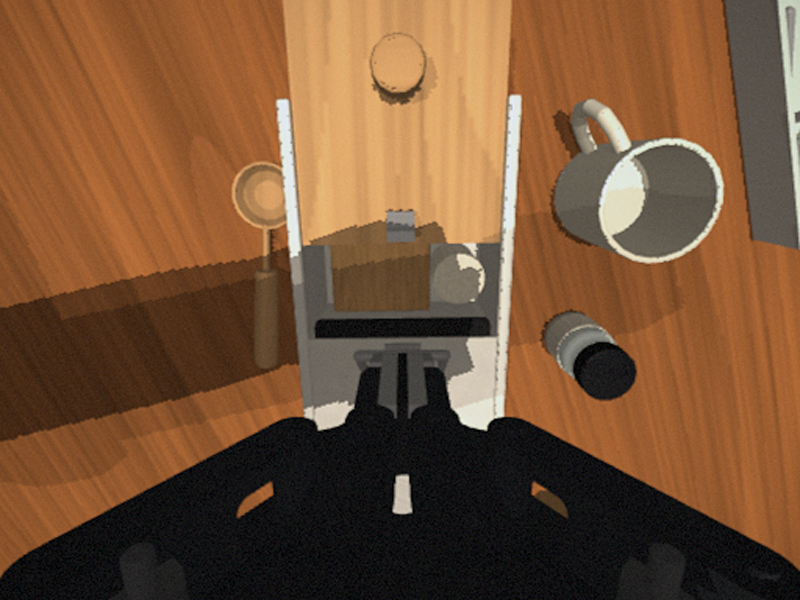

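The wrist view (800 scale) shows the knob top at (398,63), the keeper at (400,222), the lid edge at row 244, the seal at rows 319–337, and the box midline from (398.5,0) to about (403,425).

Run:
```python
from h import *
import pickle
o=pickle.load(open('pics/w1.pkl','rb'));s=1.5625
P={}
for k,u,v,z in [('knob',398,62.5,.122),('keepTop',400,211,.109),('lidL',302,245,.09),('lidR',501,243,.09),('sealL',315,319.5,.09),('sealR',490,319.5,.09),('lid0L',285.5,2,.09),('lid0R',512,2,.09),('railLtop',283,100,.09),('railRtop',515,95,.09),('railLbot',310,420,.09),('railRbot',500,420,.09)]:
    P[k]=ray("wrist",(u/s,v/s),z,o); print(k,P[k].round(4))
def hd(a,b): e=b-a; print(np.degrees(np.arctan2(e[1],e[0])),np.linalg.norm(e[:2]))
m=lambda a,b:(P[a]+P[b])/2
hd(m('lidL','lidR'),m('lid0L','lid0R'));hd(m('railLbot','railRbot'),m('railLtop','railRtop'));hd(m('sealL','sealR'),P['knob']);hd(P['keepTop'],P['knob'])
hd(P['lidL'],P['lidR']);hd(m('sealL','sealR'),m('lidL','lidR'))
```

```text
knob [0.6092 0.0624 0.122 ]
keepTop [ 0.5862 -0.0071  0.109 ]
lidL [ 0.5213 -0.009   0.09  ]
lidR [ 0.6381 -0.0477  0.09  ]
sealL [ 0.5104 -0.057   0.09  ]
sealR [ 0.618  -0.0939  0.09  ]
lid0L [0.5636 0.1154 0.09  ]
lid0R [0.6781 0.076  0.09  ]
railLtop [0.5431 0.0712 0.09  ]
railRtop [0.6678 0.0311 0.09  ]
railLbot [ 0.479  -0.1249  0.09  ]
railRbot [ 0.6044 -0.1679  0.09  ]
71.65620716985822 0.13067637347358652
72.11940828271028 0.2076165243572228
71.93913243178203 0.14496830134987582
71.69222577454445 0.07316908818670442
-18.371491608557513 0.12304229608671398
71.82894845238023 0.04956983478554109
```

```bash
cat >> h.py <<'E'
O=np.array([.5550,-.1040,0]);H=np.radians(71.7);C=R.from_euler('z',H)
def go(x,y,z):
    o=telemetry.get_obs();T=R.from_euler('xyz',o["tcp_rot"],degrees=True)
    return T.inv().apply(O+C.apply([x,y,z])-o["ee_pos"]).round(4)
def here():
    o=telemetry.get_obs();print('t',round(o['time'],2),'caddy mm',(C.inv().apply(o["ee_pos"]-O)*1000).round(1),'F',C.inv().apply(o["wrist_force"]).round(1),'rot',o['tcp_rot'].round(1),'r',np.linalg.norm(o['ee_pos'][:2]).round(3))
E
python3 -c "
from h import *
here();print(go(.212,0,.17),go(.212,0,.107))"
```

```text
t 1.73 caddy mm [ 56.8  -0.5 222.3] F [-0.3  0.4 -0.2] rot [180.   0.  71.] r 0.575
[ 0.1552 -0.0023  0.0523] [ 0.1552 -0.0024  0.1153]
```

```bash
python3 -m inch '[[0.04,-0.002,0.01,0,0,-0.012,1],[0.08,-0.002,0.03,0,0,-0.012,1],[0.12,-0.002,0.05,0,0,-0.012,1],[0.155,-0.002,0.052,0,0,-0.012,1],[0.155,-0.002,0.085,0,0,-0.012,1],[0.155,-0.002,0.115,0,0,-0.012,1],[0.155,-0.002,0.115,0,0,-0.012,1],[0.155,-0.002,0.115,0,0,-0.012,1]]'
python3 -c "
from h import *
here()"
```

```text
time: 2.4
ee_pos: [0.6215, 0.0965, 0.1068]
tcp_rot: [-179.9, 0.0, 71.6]
wrist_force: [1.1, -1.3, 0.4]
opening: -0.0
t 2.4 caddy mm [ 2.112e+02 -1.000e-01  1.068e+02] F [-0.9 -1.5  0.4] rot [-179.9    0.    71.6] r 0.629
```

```bash
python3 -m inch '[[-0.005,0,0,0,0,0,1],[-0.010,0,0,0,0,0,1],[-0.015,0,0,0,0,0,1],[-0.02,0,0,0,0,0,1],[-0.025,0,0,0,0,0,1],[-0.03,0,0,0,0,0,1],[-0.035,0,0,0,0,0,1],[-0.04,0,0,0,0,0,1],[-0.044,0,0,0,0,0,1],[-0.048,0,0,0,0,0,1],[-0.052,0,0,0,0,0,1],[-0.053,0,0,0,0,0,1]]'
python3 -c "
from h import *
here()"
python3 -m inch '[[-0.001,0,0,0,0,0,1],[-0.002,0,0,0,0,0,1],[-0.003,0,0,0,0,0,1],[-0.003,0,0,0,0,0,1]]'
python3 -c "
from h import *
here()"
```

```text
time: 3.4
ee_pos: [0.6052, 0.0469, 0.1062]
tcp_rot: [-180.0, 0.0, 71.7]
wrist_force: [0.4, 1.6, 2.0]
opening: 0.0004
t 3.4 caddy mm [159.   -0.3 106.2] F [1.6 0.2 2. ] rot [-180.     0.    71.7] r 0.607
time: 3.73
ee_pos: [0.6044, 0.0445, 0.1062]
tcp_rot: [-180.0, 0.0, 71.7]
wrist_force: [-1.0, 1.1, 1.0]
opening: 0.0001
t 3.73 caddy mm [156.6  -0.3 106.2] F [0.7 1.2 1. ] rot [-180.     0.    71.7] r 0.606
```

```bash
P='from h import *
here()'
python3 -m inch '[[-0.001,0,0,0,0,0,1],[-0.0015,0,0,0,0,0,1],[-0.0015,0,0,0,0,0,1]]'; python3 -c "$P"
python3 -m inch '[[-0.001,0,0,0,0,0,1],[-0.0015,0,0,0,0,0,1],[-0.0015,0,0,0,0,0,1]]'; python3 -c "$P"
python3 -m inch '[[-0.0008,0,0,0,0,0,1],[-0.0008,0,0,0,0,0,1]]'; python3 -c "$P"
```

```text
time: 3.98
ee_pos: [0.604, 0.0432, 0.1062]
tcp_rot: [-180.0, 0.0, 71.7]
wrist_force: [-0.1, 2.0, 1.0]
opening: -0.0
t 3.98 caddy mm [155.1  -0.3 106.2] F [1.8 0.7 1. ] rot [-180.     0.    71.7] r 0.606
time: 4.23
ee_pos: [0.6035, 0.0417, 0.1062]
tcp_rot: [-180.0, 0.0, 71.7]
wrist_force: [1.0, 0.4, 0.1]
opening: 0.0002
t 4.23 caddy mm [153.5  -0.3 106.2] F [ 0.7 -0.8  0.1] rot [-180.     0.    71.7] r 0.605
time: 4.4
ee_pos: [0.6032, 0.0409, 0.1062]
tcp_rot: [-180.0, 0.0, 71.7]
wrist_force: [0.8, 1.6, -0.3]
opening: -0.0
t 4.4 caddy mm [152.7  -0.3 106.2] F [ 1.8 -0.2 -0.3] rot [-180.     0.    71.7] r 0.605
```

```bash
P='from h import *
here()'
python3 -m inch '[[-0.001,0,0,0,0,0,1],[-0.001,0,0,0,0,0,1]]'; python3 -c "$P"
python3 -m inch '[[-0.001,0,0,0,0,0,1],[-0.001,0,0,0,0,0,1]]'; python3 -c "$P"
python3 - <<'E'
from h import *
import pickle
o=telemetry.get_obs();pickle.dump(o,open('pics/w2.pkl','wb'))
save("wrist","w2",None,1.5625)
E
```

```text
time: 4.57
ee_pos: [0.6029, 0.0399, 0.1062]
tcp_rot: [-180.0, 0.0, 71.7]
wrist_force: [0.4, 1.4, -0.2]
opening: -0.0001
t 4.57 caddy mm [151.7  -0.3 106.2] F [ 1.4  0.  -0.2] rot [-180.     0.    71.7] r 0.604
time: 4.73
ee_pos: [0.6026, 0.039, 0.1062]
tcp_rot: [-180.0, 0.0, 71.7]
wrist_force: [1.3, 2.2, 0.3]
opening: 0.0004
t 4.73 caddy mm [150.7  -0.3 106.2] F [ 2.5 -0.5  0.3] rot [-180.     0.    71.7] r 0.604
```

View pics/w2.png

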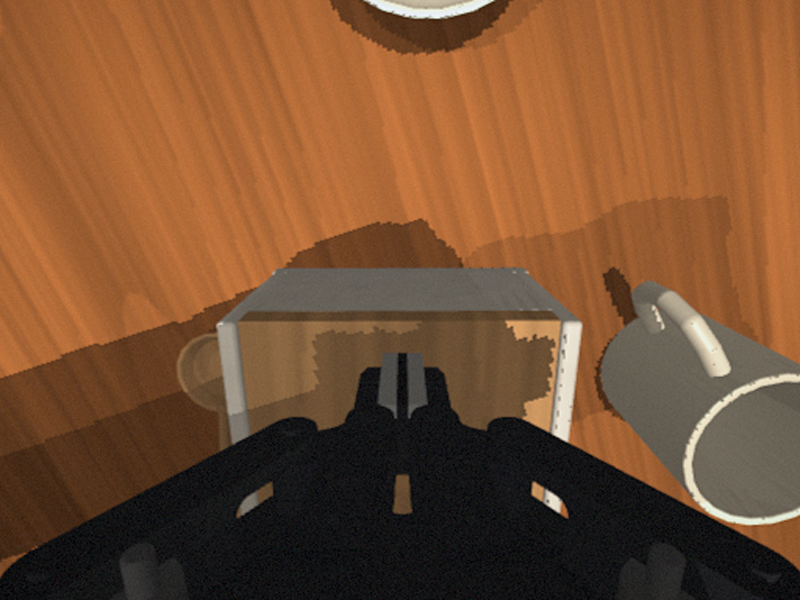

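The lid end has come nearly flush with the box end (row 315), the knob is hidden by the fingers, and nothing else has moved. I'll push on in small steps until I feel the seal.

```bash
P='from h import *
here()'
python3 -m inch '[[-0.0007,0,0,0,0,0,1],[-0.0007,0,0,0,0,0,1]]'|grep force; python3 -c "$P"
python3 -m inch '[[-0.0007,0,0,0,0,0,1],[-0.0007,0,0,0,0,0,1]]'|grep force; python3 -c "$P"
```

```text
wrist_force: [0.2, 1.6, -0.1]
t 4.95 caddy mm [150.1  -0.3 106.2] F [ 1.6  0.3 -0.1] rot [-180.     0.    71.7] r 0.604
wrist_force: [1.7, 4.0, -0.1]
t 5.12 caddy mm [149.7  -0.3 106.3] F [ 4.4 -0.3 -0.1] rot [-180.    -0.    71.7] r 0.603
```

```bash
P='from h import *
here()'
python3 -m inch '[[-0.0005,0,0,0,0,0,1],[-0.0005,0,0,0,0,0,1]]'|grep force; python3 -c "$P"
python3 -m inch '[[-0.0005,0,0,0,0,0,1],[-0.0005,0,0,0,0,0,1]]'|grep force; python3 -c "$P"
```

```text
wrist_force: [1.4, 5.0, -1.1]
t 5.28 caddy mm [149.4  -0.3 106.3] F [ 5.2  0.3 -1.1] rot [-1.80e+02 -1.00e-01  7.17e+01] r 0.603
wrist_force: [2.4, 6.3, -1.2]
t 5.45 caddy mm [149.2  -0.3 106.3] F [ 6.7 -0.3 -1.2] rot [-1.80e+02 -1.00e-01  7.18e+01] r 0.603
```

```bash
python3 -m inch '[[0.008,0,0,0,0,0,1],[0.01,0,-0.04,0,0,0,1],[0.01,0,-0.08,0,0,0,1],[0,0,-0.12,0,0,0,1],[-0.04,0,-0.15,0,0,0,1],[-0.08,0,-0.15,0,0,0,1],[-0.12,0,-0.15,0,0,0,1],[-0.15,0,-0.15,0,0,0,1],[-0.175,0,-0.15,0,0,0,1],[-0.175,0,-0.15,0,0,0,1],[-0.175,0,-0.15,0,0,0,1]]'
python3 - <<'E'
from h import *
import pickle
here()
o=telemetry.get_obs();pickle.dump(o,open('pics/w3.pkl','wb'))
save("wrist","w3",(100,60,412,294),2.5)
save("side","s3",(270,140,370,215),8)
E
```

```text
time: 6.37
ee_pos: [0.5465, -0.1306, 0.2564]
tcp_rot: [-180.0, 0.0, 71.6]
wrist_force: [-0.2, -0.0, 0.5]
opening: -0.0003
t 6.37 caddy mm [-27.9  -0.3 256.4] F [-0.1  0.2  0.5] rot [-180.     0.    71.6] r 0.562
```

View pics/w3.png

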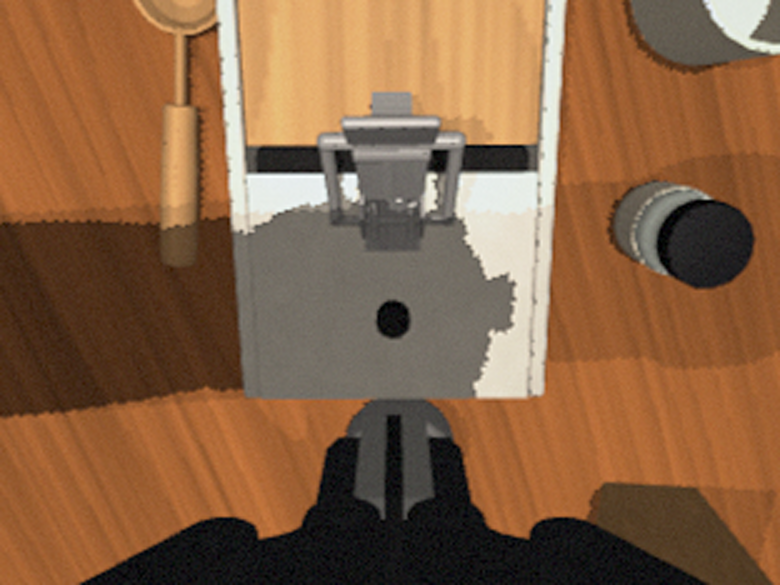

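View pics/s3.png

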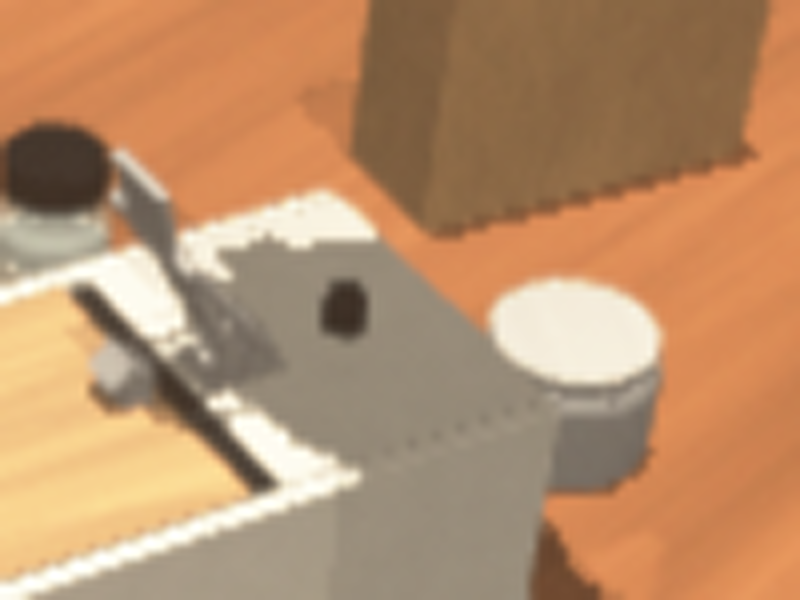

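The crop shows the lid edge against the seal (row 147), the bail bar at row 140 with its arms at columns 325 and 460, the tab's end at row 122 and the pad button at (393,320). I'll solve for the bail's angle.

Run:
```python
from h import *
import pickle
from scipy.optimize import brentq
o=pickle.load(open('pics/w3.pkl','rb'));d=np.load('pics/w3.npz')['d'];T=campose("wrist",o);K=info("wrist")["camera_matrix"]
def pt(u,v):
    u=u/2.5+100;v=v/2.5+60;z=d[int(round(v)),int(round(u))]
    return (C.inv().apply(T[:3,:3]@(np.linalg.solve(K,[u,v,1])*z)+T[:3,3]-O)*1000).round(1)
for n,u,v in [('barL',327,140),('barR',458,140),('tabend',392,119),('tabmid',392,128),('tablow',392,136),('leverface',392,165),('leverface2',392,185),('leverend',392,152),('keeper',392,104),('pad',393,320),('deck',300,320),('lid',300,60)]: print(n,pt(u,v))
```

```text
barL [ 33.4  21.7 155.1]
barR [ 33.3 -21.6 155.2]
tabend [4.040e+01 1.000e-01 1.785e+02]
tabmid [ 37.8   0.2 177.5]
tablow [ 35.2   0.2 169.1]
leverface [ 24.3   0.2 142.2]
leverface2 [ 15.6   0.3 125.3]
leverend [ 29.3   0.2 151.5]
keeper [ 44.9   0.2 105.6]
pad [-4.420e+01  1.000e-01  1.033e+02]
deck [-48.3  42.1  89.4]
lid [62.2 37.5 90.1]
```

```bash
python3 -m inch '[[0.02,0,0.03,0,0,0,1],[0.048,0,0.06,0,0,0,1],[0.048,0,0.086,0,0,0,1],[0.048,0,0.086,0,0,0,1],[0.048,0,0.086,0,0,0,1]]' | grep pos
python3 -c "
from h import *
here();print(go(.032,0,.170))"
python3 -m inch '[[0.004,0,0,0,0,0,1],[0.008,0,0,0,0,0,1],[0.012,0,0,0,0,0,1],[0.012,0,0,0,0,0,1]]' | grep pos
python3 -c "
from h import *
here()
import pickle
o=telemetry.get_obs();pickle.dump(o,open('pics/w4.pkl','wb'))
save('wrist','w4',(130,80,386,272),3)
save('side','s4',(270,120,370,195),8)"
```

```text
ee_pos: [0.5615, -0.0826, 0.1696]
t 6.88 caddy mm [ 22.4   0.5 169.6] F [-0.6 -0.2  0.1] rot [-179.8    0.    71.8] r 0.568
[ 0.0096  0.0005 -0.0004]
ee_pos: [0.5666, -0.072, 0.1717]
t 7.22 caddy mm [ 34.1  -1.  171.7] F [-0.3 -1.  -1. ] rot [179.9  -0.   71.7] r 0.571
```

View pics/s4.png

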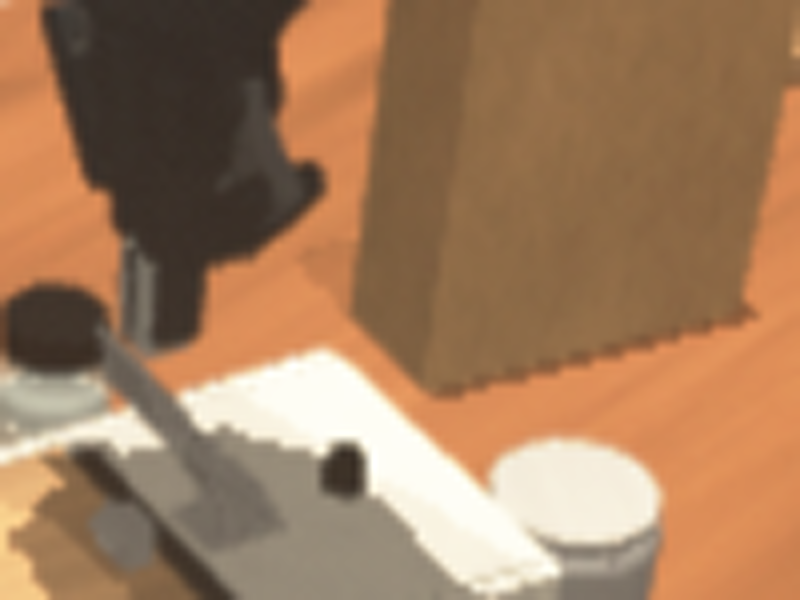

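The fingertip stands just behind and above the lever end, against the tab, in the side view. I'll go on along the arc.

```bash
python3 -m inch '[[0.003,0,0.003,0,0,0,1],[0.006,0,0.007,0,0,0,1],[0.011,0,0.013,0,0,0,1],[0.016,0,0.019,0,0,0,1],[0.020,0,0.025,0,0,0,1],[0.024,0,0.031,0,0,0,1],[0.028,0,0.037,0,0,0,1],[0.032,0,0.043,0,0,0,1],[0.035,0,0.045,0,0,0,1],[0.035,0,0.045,0,0,0,1]]'
python3 -c "
from h import *
here()
save('side','s5',(250,120,350,195),8)"
```

```text
time: 8.15
ee_pos: [0.5767, -0.0385, 0.1244]
tcp_rot: [-179.9, 0.0, 71.8]
wrist_force: [0.7, 0.2, -0.1]
opening: 0.0003
t 8.15 caddy mm [ 69.    0.  124.4] F [ 0.4 -0.6 -0.1] rot [-179.9    0.    71.8] r 0.578
```

View pics/s5.png

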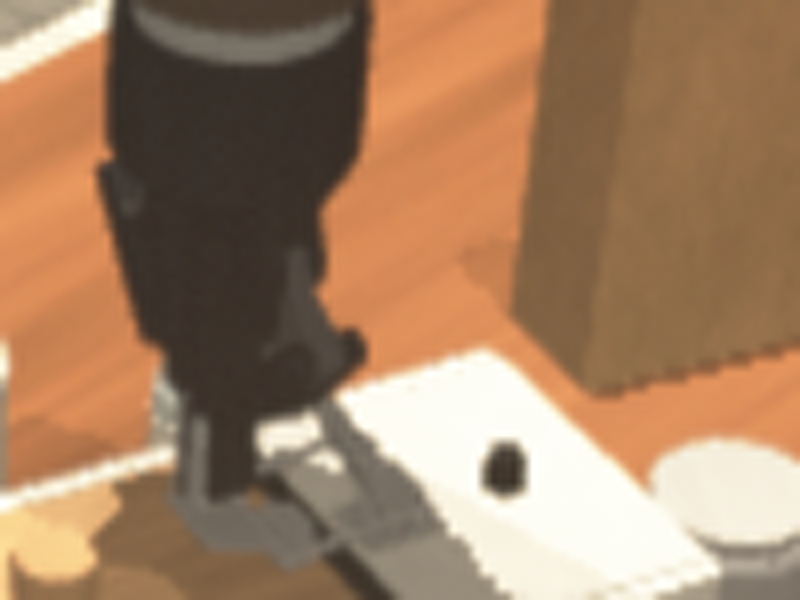

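The bail has come down under the fingertip, its tab at about (215,510), just above the keeper. Now I'll press straight down in small steps.

```bash
P='from h import *
here()'
python3 -m inch '[[0.0005,0,0.0015,0,0,0,1],[0.001,0,0.003,0,0,0,1],[0.001,0,0.0045,0,0,0,1],[0.001,0,0.006,0,0,0,1],[0.001,0,0.006,0,0,0,1]]'|grep force; python3 -c "$P"
python3 -m inch '[[0,0,0.001,0,0,0,1],[0,0,0.002,0,0,0,1],[0,0,0.002,0,0,0,1]]'|grep force; python3 -c "$P"
python3 -m inch '[[0,0,0.001,0,0,0,1],[0,0,0.002,0,0,0,1],[0,0,0.002,0,0,0,1]]'|grep force; python3 -c "$P"
```

```text
wrist_force: [-0.6, -0.5, 0.5]
t 8.62 caddy mm [ 69.3  -0.3 119. ] F [-0.7  0.4  0.5] rot [-180.     0.    71.7] r 0.578
wrist_force: [-0.0, -0.3, 0.0]
t 8.87 caddy mm [ 69.4  -0.3 117.1] F [-0.3 -0.1  0. ] rot [-180.     0.    71.7] r 0.578
wrist_force: [0.2, 0.8, -0.2]
t 9.12 caddy mm [ 69.4  -0.3 115.1] F [ 0.8  0.  -0.2] rot [-180.     0.    71.7] r 0.578
```

```bash
P='from h import *
here()'
python3 -m inch '[[0,0,0.001,0,0,0,1],[0,0,0.002,0,0,0,1],[0,0,0.002,0,0,0,1]]'|grep force; python3 -c "$P"
python3 -m inch '[[0,0,0.001,0,0,0,1],[0,0,0.0015,0,0,0,1],[0,0,0.0015,0,0,0,1]]'|grep force; python3 -c "$P"
python3 -m inch '[[0,0,0.001,0,0,0,1],[0,0,0.0015,0,0,0,1],[0,0,0.0015,0,0,0,1]]'|grep force; python3 -c "$P"
```

```text
wrist_force: [-0.8, 1.2, -0.6]
t 9.37 caddy mm [ 69.5  -0.3 113. ] F [ 0.9  1.1 -0.6] rot [-180.     0.    71.7] r 0.578
wrist_force: [0.0, 0.4, 0.0]
t 9.62 caddy mm [ 69.5  -0.3 111.6] F [0.4 0.1 0. ] rot [-180.    -0.    71.7] r 0.578
wrist_force: [0.2, 0.2, 1.4]
t 9.87 caddy mm [ 69.5  -0.4 110.3] F [ 0.2 -0.1  1.4] rot [180.   -0.   71.7] r 0.578
```

```bash
P='from h import *
here()'
python3 -m inch '[[0,0,0.001,0,0,0,1],[0,0,0.0015,0,0,0,1],[0,0,0.0015,0,0,0,1]]'|grep force; python3 -c "$P"
python3 -m inch '[[0,0,0.001,0,0,0,1],[0,0,0.001,0,0,0,1]]'|grep force; python3 -c "$P"
python3 -m inch '[[0,0,0.001,0,0,0,1],[0,0,0.001,0,0,0,1]]'|grep force; python3 -c "$P"
```

```text
wrist_force: [-0.5, 0.3, 5.2]
t 10.12 caddy mm [ 69.5  -0.5 109.5] F [0.2 0.5 5.2] rot [179.9  -0.   71.7] r 0.579
wrist_force: [-2.0, 0.0, 5.8]
t 10.28 caddy mm [ 69.5  -0.6 108.6] F [-0.6  1.9  5.8] rot [179.9  -0.   71.7] r 0.579
wrist_force: [-0.5, -0.0, 2.7]
t 10.45 caddy mm [ 69.5  -0.6 107.4] F [-0.2  0.5  2.7] rot [179.9  -0.   71.7] r 0.579
```

```bash
P='from h import *
here()'
python3 -m inch '[[0,0,0.001,0,0,0,1],[0,0,0.0015,0,0,0,1],[0,0,0.0015,0,0,0,1]]'|grep force; python3 -c "$P"
python3 -m inch '[[0,0,0.001,0,0,0,1],[0,0,0.0015,0,0,0,1],[0,0,0.0015,0,0,0,1]]'|grep force; python3 -c "$P"
python3 -m inch '[[0,0,0.001,0,0,0,1],[0,0,0.001,0,0,0,1]]'|grep force; python3 -c "$P"
```

```text
wrist_force: [-0.5, -1.3, 2.5]
t 10.7 caddy mm [ 69.4  -0.4 105.3] F [-1.3  0.   2.5] rot [180.    0.   71.7] r 0.578
wrist_force: [-0.5, -0.3, 0.1]
t 10.95 caddy mm [ 6.940e+01 -1.000e-01  1.032e+02] F [-0.4  0.4  0.1] rot [-180.     0.    71.7] r 0.578
wrist_force: [-0.4, 0.4, -0.7]
t 11.12 caddy mm [ 69.5  -0.2 102.3] F [ 0.3  0.5 -0.7] rot [-180.     0.    71.7] r 0.578
```

```bash
P='from h import *
here()'
python3 -m inch '[[0,0,0.001,0,0,0,1],[0,0,0.0015,0,0,0,1],[0,0,0.0015,0,0,0,1]]'|grep force; python3 -c "$P"
python3 -m inch '[[0,0,0.001,0,0,0,1],[0,0,0.001,0,0,0,1]]'|grep force; python3 -c "$P"
python3 -m inch '[[0,0,0.0007,0,0,0,1],[0,0,0.0007,0,0,0,1]]'|grep force; python3 -c "$P"
```

```text
wrist_force: [0.1, -0.4, -0.5]
t 11.37 caddy mm [ 69.4  -0.2 101. ] F [-0.3 -0.2 -0.5] rot [-180.     0.    71.7] r 0.578
wrist_force: [-0.3, -0.4, -0.1]
t 11.53 caddy mm [ 69.4  -0.3 100.1] F [-0.5  0.1 -0.1] rot [-180.     0.    71.7] r 0.578
wrist_force: [-0.7, -0.9, -0.0]
t 11.7 caddy mm [69.4 -0.3 99.5] F [-1.1  0.4 -0. ] rot [-180.     0.    71.7] r 0.578
```

```bash
P='from h import *
here()'
python3 -m inch '[[0,0,0.001,0,0,0,1],[0,0,0.001,0,0,0,1]]'|grep force; python3 -c "$P"
python3 -m inch '[[0,0,0.001,0,0,0,1],[0,0,0.001,0,0,0,1]]'|grep force; python3 -c "$P
save('side','s6',(250,120,350,195),8)"
```

```text
wrist_force: [-0.7, -0.1, -0.9]
t 11.87 caddy mm [69.4 -0.3 98.4] F [-0.4  0.7 -0.9] rot [-180.     0.    71.7] r 0.578
wrist_force: [0.5, -0.5, -0.6]
t 12.03 caddy mm [69.4 -0.3 97.4] F [-0.3 -0.6 -0.6] rot [-180.    -0.    71.7] r 0.578
```

View pics/s6.png

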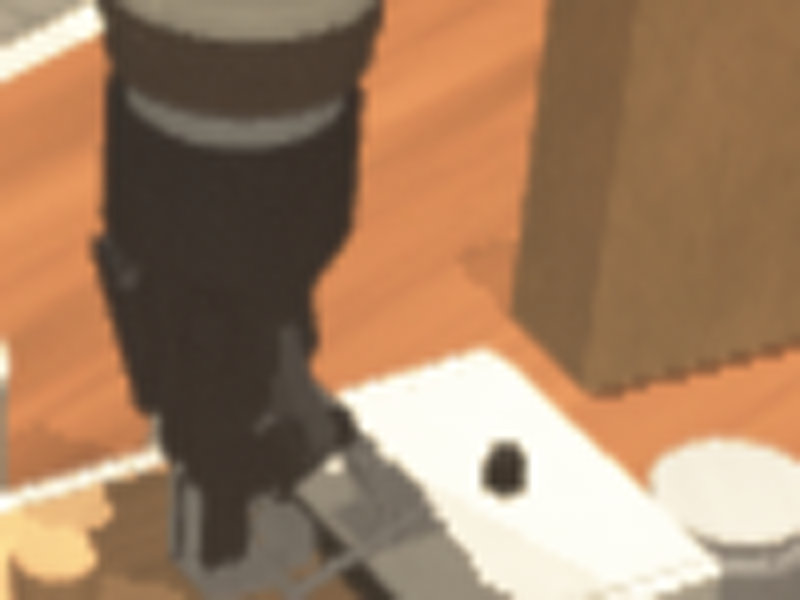

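The tab is nearly flat to the lid under the fingertip, at about (220,580). I'll press on until it stops.

```bash
P='from h import *
here()'
python3 -m inch '[[0,0,0.0008,0,0,0,1],[0,0,0.0008,0,0,0,1]]'|grep force; python3 -c "$P"
python3 -m inch '[[0,0,0.0008,0,0,0,1],[0,0,0.0008,0,0,0,1]]'|grep force; python3 -c "$P"
python3 -m inch '[[0,0,0.0008,0,0,0,1],[0,0,0.0008,0,0,0,1]]'|grep force; python3 -c "$P"
```

```text
wrist_force: [0.2, 0.9, -0.0]
t 12.25 caddy mm [69.5 -0.3 96.7] F [ 0.9  0.1 -0. ] rot [-180.     0.    71.7] r 0.578
wrist_force: [0.2, 0.8, 2.3]
t 12.42 caddy mm [69.5 -0.4 96.1] F [0.8 0.  2.3] rot [180.   -0.   71.7] r 0.578
wrist_force: [-0.8, 0.2, 5.0]
t 12.58 caddy mm [69.4 -0.5 95.8] F [-0.1  0.8  5. ] rot [180.   -0.   71.7] r 0.579
```

```bash
P='from h import *
here()'
python3 -m inch '[[0,0,0.0008,0,0,0,1],[0,0,0.0008,0,0,0,1]]'|grep force; python3 -c "$P"
python3 -m inch '[[0,0,0.0006,0,0,0,1],[0,0,0.0006,0,0,0,1]]'|grep force; python3 -c "$P"
```

```text
wrist_force: [-3.6, 0.1, 8.8]
t 12.75 caddy mm [69.5 -0.6 95.7] F [-1.   3.5  8.8] rot [179.9  -0.   71.7] r 0.579
wrist_force: [-3.7, -0.7, 11.4]
t 12.92 caddy mm [69.4 -0.6 95.5] F [-1.8  3.3 11.4] rot [179.9  -0.   71.7] r 0.579
```

```bash
python3 -m inch '[[0,0,-0.02,0,0,0,1],[0.01,0,-0.06,0,0,0,1],[0.01,0,-0.10,0,0,0,1],[0,0,-0.14,0,0,0,1],[-0.03,0,-0.162,0,0,0,1],[-0.07,0,-0.162,0,0,0,1],[-0.1,0,-0.162,0,0,0,1],[-0.1,0,-0.162,0,0,0,1],[-0.1,0,-0.162,0,0,0,1]]'|grep force
python3 - <<'E'
from h import *
import pickle
here()
o=telemetry.get_obs();pickle.dump(o,open('pics/w7.pkl','wb'))
save("wrist","w7",(150,60,350,210),4)
E
```

```text
wrist_force: [0.3, 0.9, -0.2]
t 13.67 caddy mm [-31.9  -0.4 255.8] F [ 0.9  0.  -0.2] rot [180.   -0.   71.6] r 0.562
```

View pics/w7.png

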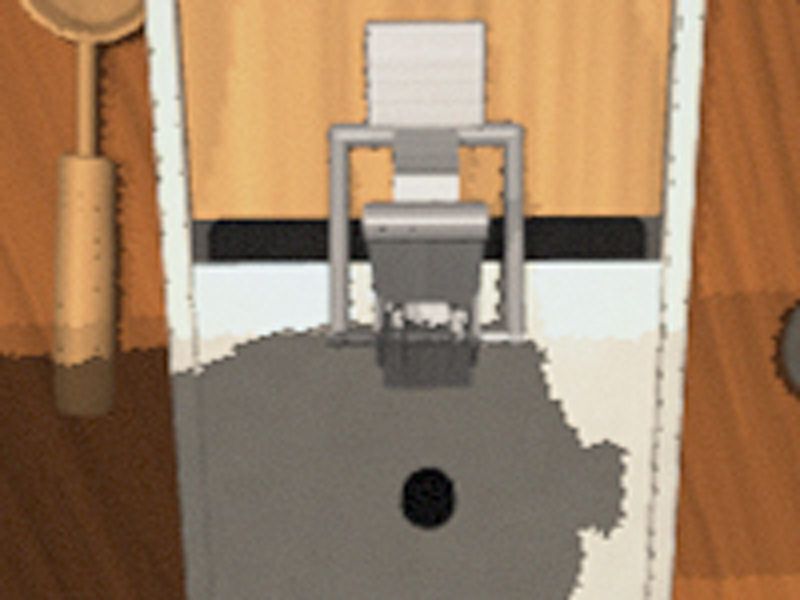

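The bail is hooked: its bar (row 132) runs beneath the keeper's nose (columns 395–460), the lid is on the seal, and the lever is still up (end at row 215).

```bash
cat >> h.py <<'E'
def pts(f,off,s,lst):
    import pickle
    o=pickle.load(open(f'pics/{f}.pkl','rb'));d=np.load(f'pics/{f}.npz')['d'];T=campose("wrist",o);K=info("wrist")["camera_matrix"]
    for n,u,v in lst:
        u=u/s+off[0];v=v/s+off[1];z=d[int(round(v)),int(round(u))]
        print(n,(C.inv().apply(T[:3,:3]@(np.linalg.solve(K,[u,v,1])*z)+T[:3,3]-O)*1000).round(1))
E
python3 -c "
from h import *
pts('w7',(150,60),4,[('bar',360,132),('bar2',490,132),('tab',426,60),('nose',426,150),('leverend',426,212),('levmid',426,260),('lidedge',270,216),('lid',270,150),('pad',428,497)])
print(go(.062,0,.2),go(.062,0,.147))"
```

```text
bar [49.4 16.9 95.7]
bar2 [ 49.3 -15.6  97.5]
tab [66.2  0.3 96.5]
nose [ 44.9   0.3 105. ]
leverend [ 31.8   0.3 152.3]
levmid [ 20.8   0.4 134.6]
lidedge [28.8 41.2 89.5]
lid [45.3 40.4 90.4]
pad [-4.320e+01  1.000e-01  1.052e+02]
[ 0.0928 -0.0005  0.0557] [ 0.0928 -0.0005  0.1087]
```

```bash
python3 -m inch '[[0.035,0,0,0,0.1,0,1],[0.07,0,0.02,0,0.2,0,1],[0.095,0,0.05,0,0.2,0,1],[0.095,0,0.085,0,0.2,0,1],[0.095,0,0.106,0,0.2,0,1],[0.095,0,0.106,0,0.2,0,1],[0.095,0,0.106,0,0.2,0,1]]'|grep force
python3 - <<'E'
from h import *
here()
T=[(45,152),(32,152),(20,152),(12,152.3),(5,152.5),(-2,151),(-9,149),(-17.4,144),(-24.8,137.8),(-30.8,130.2),(-35.2,121.5),(-37.7,112)]
for x,z in T: print(x,z,go(x/1000,0,z/1000))
E
```

```text
wrist_force: [-0.3, 0.8, 1.1]
t 14.3 caddy mm [ 65.4   0.5 149.2] F [0.6 0.5 1.1] rot [-179.9  -11.4   71.8] r 0.577
45 152 [-0.0195  0.0005 -0.0068]
32 152 [-0.0322  0.0004 -0.0094]
20 152 [-0.044   0.0004 -0.0118]
12 152.3 [-0.0518  0.0004 -0.0137]
5 152.5 [-0.0586  0.0004 -0.0153]
-2 151 [-0.0657  0.0004 -0.0152]
-9 149 [-0.073   0.0004 -0.0146]
-17.4 144 [-0.0822  0.0004 -0.0114]
-24.8 137.8 [-0.0907  0.0004 -0.0068]
-30.8 130.2 [-0.0981  0.0004 -0.0005]
-35.2 121.5 [-0.1041  0.0004  0.0071]
-37.7 112 [-0.1085  0.0004  0.016 ]
```

```bash
P='from h import *
here()'
python3 -m inch '[[-0.006,0,-0.002,0,0,0,1],[-0.012,0,-0.004,0,0,0,1],[-0.0195,0,-0.0068,0,0,0,1],[-0.026,0,-0.008,0,0,0,1],[-0.032,0,-0.0094,0,0,0,1],[-0.038,0,-0.0106,0,0,0,1],[-0.044,0,-0.0118,0,0,0,1]]'|grep force; python3 -c "$P"
python3 -m inch '[[-0.004,0,-0.001,0,0,0,1],[-0.0078,0,-0.0019,0,0,0,1],[-0.0112,0,-0.0027,0,0,0,1],[-0.0146,0,-0.0035,0,0,0,1],[-0.0146,0,-0.0035,0,0,0,1]]'|grep force; python3 -c "$P
save('side','s8',(260,120,360,195),8)"
```

```text
wrist_force: [-0.4, 0.0, -0.4]
t 14.88 caddy mm [ 18.1  -0.5 152.8] F [-0.1  0.4 -0.4] rot [180.  -11.5  71.7] r 0.568
wrist_force: [-0.7, 0.2, 0.4]
t 15.3 caddy mm [  3.5  -0.4 153.1] F [0.  0.7 0.4] rot [-180.   -11.5   71.7] r 0.566
```

View pics/s8.png

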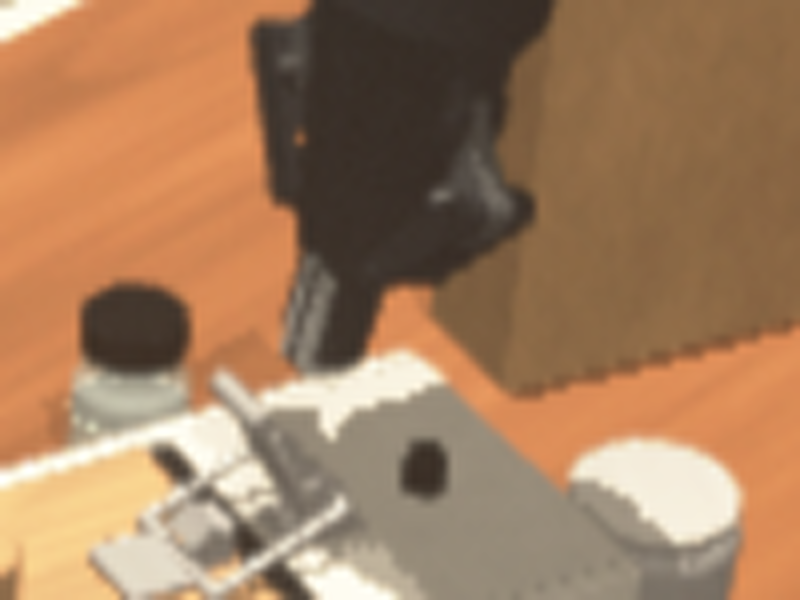

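The lever has not moved: it still stands with its end at (220,385), and the finger passed over it because I left the handle's offset out of its height. I'll go back and come in lower.

Run:
```python
from h import *
for p in [(4,.19),(60,.19),(66,.137)]: print(p,go(p[0]/1000,0,p[1]))
```

```text
(4, 0.19) [ 0.0075 -0.0004 -0.0361]
(60, 0.19) [ 0.0624 -0.0004 -0.025 ]
(66, 0.137) [ 0.0578 -0.0004  0.0282]
```

```bash
python3 -m inch '[[0.0075,0,-0.036,0,0,0,1],[0.0075,0,-0.036,0,0,0,1],[0.035,0,-0.031,0,0,0,1],[0.068,0,-0.024,0,0,0,1],[0.068,0,-0.024,0,0,0,1],[0.066,0,0.01,0,0,0,1],[0.06,0,0.028,0,0,0,1],[0.06,0,0.028,0,0,0,1],[0.06,0,0.028,0,0,0,1]]'|grep force
python3 - <<'E'
from h import *
import pickle
here()
o=telemetry.get_obs();pickle.dump(o,open('pics/w9.pkl','wb'))
p,d=save("wrist","w9")
T=campose("wrist",o);K=info("wrist")["camera_matrix"]
# side: lever end check by side camera depth, points on midline |y|<8mm, x 0..60,z>115
n="side";p,d=optics.camera(n);T=campose(n);K=info(n)["camera_matrix"]
v,u=np.mgrid[:384,:512];X=np.linalg.inv(K)@np.stack([u.ravel(),v.ravel(),np.ones(u.size)])*d.ravel()
W=C.inv().apply((T[:3,:3]@X).T+T[:3,3]-O)*1000
m=(abs(W[:,1])<15)&(W[:,0]>-20)&(W[:,0]<48)&(W[:,2]>100)&(W[:,2]<165)
print(W[m].round(0).astype(int)[:60].tolist())
for x,z in [(45,139),(35,143),(25,146),(14,147.5),(6.3,148.6),(-.5,148),(-7.3,146.3),(-16,142.7),(-24,137.2),(-30.8,130.2),(-35.2,121.5),(-37.7,112)]: print(x,z,go(x/1000,0,z/1000))
E
```

```text
wrist_force: [-0.1, -0.5, 1.1]
t 16.1 caddy mm [ 68.4   0.2 137.4] F [-0.5 -0.   1.1] rot [-179.9  -11.5   71.7] r 0.578
[[37, -11, 148], [35, -9, 149], [34, -6, 151], [31, -5, 150], [36, -7, 148], [35, -4, 149], [34, -1, 151], [34, 3, 153], [37, -1, 148], [36, 2, 150], [33, 2, 149], [31, 4, 150], [35, 2, 147], [37, 9, 152], [33, 7, 149], [33, 11, 152], [28, -9, 135], [35, 7, 147], [35, 11, 150], [32, 11, 149], [30, 12, 149], [26, -7, 132], [37, 14, 149], [33, 12, 147], [29, 11, 145], [27, -1, 133], [32, 12, 143], [29, 12, 142], [7, -12, 119], [4, -11, 119], [22, -8, 124], [27, 5, 133], [29, 12, 139], [27, 13, 139], [7, -11, 116], [2, -13, 113], [24, 0, 126], [29, 13, 137], [26, 12, 135], [5, -13, 111], [2, -14, 109], [1, -10, 112], [18, -8, 115], [23, 4, 126], [24, 15, 133], [4, -11, 109], [1, -10, 108], [-6, -10, 106], [17, -5, 114], [21, 6, 122], [23, 14, 129], [4, -10, 106], [2, -8, 107], [-1, -7, 106], [-5, -8, 104], [20, 5, 118], [21, 11, 123], [19, 13, 124], [2, -7, 104], [-2, -8, 102]]
45 139 [-0.023  -0.001  -0.0043]
35 143 [-0.032  -0.001  -0.0102]
25 146 [-0.0412 -0.001  -0.0151]
14 147.5 [-0.0517 -0.001  -0.0188]
6.3 148.6 [-0.059  -0.001  -0.0214]
-0.5 148 [-0.0658 -0.001  -0.0222]
-7.3 146.3 [-0.0728 -0.001  -0.0219]
-16 142.7 [-0.0821 -0.001  -0.0201]
-24 137.2 [-0.091  -0.001  -0.0163]
-30.8 130.2 [-0.099  -0.001  -0.0108]
-35.2 121.5 [-0.1051 -0.001  -0.0031]
-37.7 112 [-0.1094 -0.0011  0.0057]
```

```bash
P='from h import *
here()'
python3 -m inch '[[-0.006,0,-0.001,0,0,0,1],[-0.012,0,-0.002,0,0,0,1],[-0.018,0,-0.0033,0,0,0,1],[-0.023,0,-0.0043,0,0,0,1],[-0.0275,0,-0.007,0,0,0,1],[-0.032,0,-0.0102,0,0,0,1],[-0.032,0,-0.0102,0,0,0,1]]'|grep force; python3 -c "$P"
python3 -m inch '[[-0.0046,0,-0.0025,0,0,0,1],[-0.0092,0,-0.0049,0,0,0,1],[-0.0144,0,-0.0068,0,0,0,1],[-0.0197,0,-0.0086,0,0,0,1],[-0.0197,0,-0.0086,0,0,0,1]]'|grep force; python3 -c "$P
print(go(.0063,0,.1486))
n='side';p,d=optics.camera(n);T=campose(n);K=info(n)['camera_matrix']
v,u=np.mgrid[:384,:512];X=np.linalg.inv(K)@np.stack([u.ravel(),v.ravel(),np.ones(u.size)])*d.ravel()
W=C.inv().apply((T[:3,:3]@X).T+T[:3,3]-O)*1000
m=(abs(W[:,1])<15)&(W[:,0]>-20)&(W[:,0]<48)&(W[:,2]>112)&(W[:,2]<175)
print(W[m].round(0).astype(int)[::2].tolist())
"
```

```text
wrist_force: [1.0, 6.1, 7.7]
t 16.78 caddy mm [ 35.4  -1.3 144.2] F [6.1 1.  7.7] rot [179.8 -11.7  71.8] r 0.572
wrist_force: [1.3, 3.5, 5.0]
t 17.2 caddy mm [ 13.8  -1.3 147.8] F [ 3.8 -0.1  5. ] rot [179.8 -11.6  71.8] r 0.568
[-0.0072 -0.0013 -0.0023]
[[21, -6, 175], [21, -6, 171], [19, 1, 175], [22, -4, 170], [20, 3, 173], [8, 6, 172], [6, 12, 175], [22, -8, 164], [22, 0, 169], [19, 5, 171], [15, 8, 173], [9, 12, 173], [23, -6, 163], [22, 2, 167], [17, 3, 167], [19, 14, 174], [10, 10, 168], [4, 10, 167], [24, -4, 161], [24, 4, 166], [18, 4, 165], [16, 10, 168], [11, 12, 167], [2, 8, 162], [-3, 9, 161], [23, -5, 157], [23, 4, 163], [17, 4, 161], [17, 12, 166], [9, 10, 162], [2, 9, 160], [0, 13, 162], [24, -8, 152], [23, -1, 156], [18, 6, 160], [12, 9, 160], [7, 12, 160], [2, 14, 160], [-5, 12, 157], [24, 2, 156], [21, 5, 157], [20, 12, 161], [13, 12, 159], [6, 11, 156], [-4, 10, 152], [24, 6, 155], [20, 9, 156], [14, 9, 154], [7, 8, 151], [-1, 6, 148], [-3, 11, 150], [19, 3, 149], [12, 3, 146], [4, -1, 142], [2, 5, 145], [1, 13, 150], [5, -8, 134], [3, -2, 137], [2, 6, 142], [1, 13, 146], [4, -8, 131], [4, 1, 136], [2, 7, 139], [-1, 11, 141], [4, -7, 128], [3, 0, 132], [3, 9, 138], [0, 13, 140], [5, -6, 126], [3, 1, 129], [4, 11, 137], [6, -13, 118], [6, -4, 124], [6, 5, 130], [5, 12, 134], [8, -10, 117], [6, -3, 121], [5, 4, 126], [4, 11, 130], [6, -7, 116], [6, 1, 121], [5, 9, 126], [7, -1, 117], [5, 5, 120], [2, 10, 122], [6, 7, 118], [3, 12, 121], [-3, 12, 119], [7, 9, 117], [3, 12, 117], [-2, 13, 117], [5, 11, 114], [-1, 12, 113]]
```

```bash
P='from h import *
here()'
python3 -m inch '[[-0.0036,0,-0.0012,0,0,0,1],[-0.0072,0,-0.0023,0,0,0,1],[-0.0106,0,-0.0028,0,0,0,1],[-0.014,0,-0.0031,0,0,0,1],[-0.0175,0,-0.003,0,0,0,1],[-0.021,0,-0.0028,0,0,0,1],[-0.021,0,-0.0028,0,0,0,1]]'|grep force; python3 -c "$P"
python3 -m inch '[[-0.003,0,0.0005,0,0,0,1],[-0.006,0,0.0011,0,0,0,1],[-0.0093,0,0.0018,0,0,0,1],[-0.0093,0,0.0018,0,0,0,1]]'|grep force; python3 -c "$P"
python3 -m inch '[[-0.003,0,0.0012,0,0,0,1],[-0.006,0,0.0025,0,0,0,1],[-0.0089,0,0.0038,0,0,0,1],[-0.0089,0,0.0038,0,0,0,1]]'|grep force; python3 -c "$P
for x,z in [(-30.8,130.2),(-35.2,121.5),(-37.7,112)]: print(x,z,go(x/1000,0,z/1000))"
```

```text
wrist_force: [3.2, 5.1, -0.2]
t 17.83 caddy mm [ -6.9  -0.7 144.7] F [ 5.8 -1.4 -0.2] rot [180.  -11.6  71.7] r 0.564
wrist_force: [2.8, 5.3, 0.2]
t 18.17 caddy mm [-15.8  -0.5 141.1] F [ 5.9 -1.   0.2] rot [180.  -11.6  71.7] r 0.563
wrist_force: [1.4, 2.7, 1.0]
t 18.5 caddy mm [-24.1  -0.6 135.6] F [ 3.  -0.4  1. ] rot [180.  -11.5  71.7] r 0.563
-30.8 130.2 [-0.0076 -0.0006  0.0039]
-35.2 121.5 [-0.0137 -0.0006  0.0116]
-37.7 112 [-0.018  -0.0006  0.0204]
```

```bash
P='from h import *
here()'
python3 -m inch '[[-0.0025,0,0.001,0,0,0,1],[-0.005,0,0.0023,0,0,0,1],[-0.0076,0,0.0039,0,0,0,1],[-0.0076,0,0.0039,0,0,0,1]]'|grep force; python3 -c "$P"
python3 -m inch '[[-0.002,0,0.0025,0,0,0,1],[-0.004,0,0.005,0,0,0,1],[-0.0055,0,0.007,0,0,0,1],[-0.0055,0,0.007,0,0,0,1]]'|grep force; python3 -c "$P
for x,z in [(-36.5,117),(-37.7,112),(-38.3,107.3)]: print(x,z,go(x/1000,0,z/1000))"
```

```text
wrist_force: [1.3, 1.5, -0.2]
t 18.83 caddy mm [-31.1  -0.5 129.8] F [ 1.8 -0.8 -0.2] rot [180.  -11.4  71.7] r 0.562
wrist_force: [0.5, -0.6, 0.8]
t 19.17 caddy mm [-35.2  -0.3 121.2] F [-0.4 -0.7  0.8] rot [-180.   -11.4   71.7] r 0.561
-36.5 117 [-0.0021 -0.0003  0.0039]
-37.7 112 [-0.0043 -0.0003  0.0086]
-38.3 107.3 [-0.0058 -0.0003  0.0131]
```

```bash
cat >> h.py <<'E'
def prof(x0,x1,z0,z1,yw=15,step=1):
    n='side';p,d=optics.camera(n);T=campose(n);K=info(n)['camera_matrix']
    v,u=np.mgrid[:384,:512];X=np.linalg.inv(K)@np.stack([u.ravel(),v.ravel(),np.ones(u.size)])*d.ravel()
    W=C.inv().apply((T[:3,:3]@X).T+T[:3,3]-O)*1000
    m=(abs(W[:,1])<yw)&(W[:,0]>x0)&(W[:,0]<x1)&(W[:,2]>z0)&(W[:,2]<z1)
    print(W[m].round(0).astype(int)[::step].tolist())
E
python3 -c "
from h import *
prof(-75,20,96,140)
cv2.imwrite('pics/s10.png',cv2.resize(optics.camera('side')[0][120:195,270:370,::-1],None,fx=8,fy=8,interpolation=2))"
```

```text
[[-28, -7, 140], [-30, -13, 132], [-27, -6, 138], [-27, -9, 133], [-27, -5, 135], [-28, -2, 137], [-26, -8, 131], [-25, -1, 135], [-27, 0, 136], [-26, 6, 139], [-31, 3, 136], [-40, 13, 140], [-44, 12, 138], [-23, -3, 131], [-25, -1, 132], [-25, 3, 134], [-28, 4, 134], [-29, 7, 136], [-31, 8, 137], [-32, 11, 138], [-34, 13, 138], [-39, 11, 135], [-41, 12, 136], [-44, 12, 134], [-25, -5, 126], [-25, 0, 130], [-27, 1, 129], [-27, 5, 132], [-28, 8, 134], [-29, 11, 135], [-31, 13, 136], [-37, 9, 132], [-39, 10, 132], [-41, 12, 132], [-50, 5, 125], [-31, -12, 116], [-24, 1, 127], [-24, 6, 131], [-29, 3, 127], [-30, 6, 129], [-32, 8, 129], [-31, 13, 133], [-34, 14, 132], [-37, 14, 132], [-42, 11, 128], [-51, 5, 121], [-52, 8, 123], [-27, -15, 113], [-28, -12, 114], [-30, -10, 115], [-33, -10, 114], [-25, 5, 126], [-27, 6, 126], [-30, 6, 126], [-32, 8, 126], [-38, 4, 122], [-39, 8, 124], [-43, 7, 122], [-49, 3, 117], [-50, 6, 119], [-50, 10, 122], [-53, 11, 121], [-18, -11, 115], [-22, -12, 113], [-25, -11, 112], [-25, -8, 115], [-28, -7, 115], [-30, -5, 115], [-31, -3, 116], [-29, 4, 121], 
[... 1819 characters left out ...]
8, 102], [5, -7, 102], [3, -5, 102], [1, -4, 102], [-5, -9, 98], [-9, 13, 111], [-12, 13, 110], [7, -8, 99], [4, -8, 98], [1, -8, 97], [3, -1, 102], [1, 1, 103], [2, 6, 107], [0, 8, 107], [-4, 8, 106], [-5, 11, 108], [-9, 9, 105], [-10, 13, 107], [-15, 10, 104], [8, -7, 96], [6, -5, 97], [9, 8, 108], [6, 8, 106], [4, 10, 107], [3, 12, 108], [-2, 11, 106], [-3, 14, 107], [-8, 11, 104], [-11, 12, 103], [-12, 14, 104], [-17, 12, 101], [7, 7, 102], [9, 13, 107], [4, 10, 104], [1, 11, 103], [-1, 12, 103], [-4, 13, 103], [-10, 13, 101], [-14, 12, 99], [9, 9, 101], [8, 12, 103], [4, 11, 101], [2, 12, 101], [-5, 11, 98], [-9, 11, 97], [8, 9, 98], [7, 11, 99], [6, 14, 100], [1, 12, 98], [-1, 13, 97]]
```

The profile shows the lever's face rising at about 0.2 rad (past the 0.33 dead center), with the fingertip just on it. Now I'll press down and feel for the rest.

```bash
P='from h import *
here()'
python3 -m inch '[[-0.001,0,0.0018,0,0,0,1],[-0.0021,0,0.0039,0,0,0,1],[-0.0021,0,0.0039,0,0,0,1]]'|grep force; python3 -c "$P"
python3 -m inch '[[-0.0005,0,0.001,0,0,0,1],[-0.0009,0,0.0019,0,0,0,1],[-0.0009,0,0.0019,0,0,0,1]]'|grep force; python3 -c "$P"
python3 -m inch '[[-0.0005,0,0.001,0,0,0,1],[-0.0007,0,0.0015,0,0,0,1],[-0.0007,0,0.0015,0,0,0,1]]'|grep force; python3 -c "$P"
```

```text
wrist_force: [0.1, -0.1, -0.3]
t 19.52 caddy mm [-36.   -0.2 117.1] F [-0.1 -0.1 -0.3] rot [-180.   -11.4   71.7] r 0.561
wrist_force: [0.3, -0.4, -0.1]
t 19.77 caddy mm [-36.4  -0.3 115.4] F [-0.3 -0.5 -0.1] rot [-180.   -11.5   71.7] r 0.561
wrist_force: [-0.3, -0.3, -0.7]
t 20.02 caddy mm [-36.8  -0.3 113.9] F [-0.4  0.2 -0.7] rot [-180.   -11.5   71.7] r 0.561
```

```bash
P='from h import *
here()'
python3 -m inch '[[-0.0004,0,0.001,0,0,0,1],[-0.0007,0,0.0016,0,0,0,1],[-0.0007,0,0.0016,0,0,0,1]]'|grep force; python3 -c "$P"
python3 -m inch '[[-0.0003,0,0.001,0,0,0,1],[-0.0003,0,0.001,0,0,0,1]]'|grep force; python3 -c "$P"
python3 -m inch '[[-0.0003,0,0.001,0,0,0,1],[-0.0003,0,0.001,0,0,0,1]]'|grep force; python3 -c "$P"
```

```text
wrist_force: [0.5, -0.3, -0.1]
t 20.27 caddy mm [-37.1  -0.4 112.2] F [-0.2 -0.6 -0.1] rot [-180.   -11.5   71.7] r 0.561
wrist_force: [-0.1, -0.1, 0.6]
t 20.43 caddy mm [-37.3  -0.4 111.1] F [-0.1  0.1  0.6] rot [-180.   -11.5   71.7] r 0.561
wrist_force: [0.5, -0.9, 0.6]
t 20.6 caddy mm [-37.4  -0.4 110.1] F [-0.7 -0.8  0.6] rot [-180.   -11.5   71.7] r 0.561
```

```bash
P='from h import *
here()'
python3 -m inch '[[-0.0003,0,0.001,0,0,0,1],[-0.0003,0,0.001,0,0,0,1]]'|grep force; python3 -c "$P"
python3 -m inch '[[-0.0003,0,0.0008,0,0,0,1],[-0.0003,0,0.0008,0,0,0,1]]'|grep force; python3 -c "$P"
python3 -m inch '[[-0.0003,0,0.0008,0,0,0,1],[-0.0003,0,0.0008,0,0,0,1]]'|grep force; python3 -c "$P"
```

```text
wrist_force: [-0.2, -0.2, 1.5]
t 20.77 caddy mm [-37.4  -0.4 109.3] F [-0.2  0.2  1.5] rot [180.  -11.5  71.7] r 0.561
wrist_force: [-2.1, 0.4, 3.7]
t 20.93 caddy mm [-37.5  -0.5 108.8] F [-0.3  2.1  3.7] rot [180.  -11.5  71.7] r 0.561
wrist_force: [-1.7, 0.2, 5.6]
t 21.1 caddy mm [-37.6  -0.5 108.3] F [-0.4  1.7  5.6] rot [180.  -11.5  71.7] r 0.561
```

```bash
P='from h import *
here()'
python3 -m inch '[[-0.0002,0,0.0008,0,0,0,1],[-0.0002,0,0.0008,0,0,0,1]]'|grep force; python3 -c "$P"
python3 -m inch '[[-0.0002,0,0.0008,0,0,0,1],[-0.0002,0,0.0008,0,0,0,1]]'|grep force; python3 -c "$P"
python3 -m inch '[[-0.0001,0,0.0006,0,0,0,1],[-0.0001,0,0.0006,0,0,0,1]]'|grep force; python3 -c "$P"
```

```text
wrist_force: [-3.1, 0.1, 9.4]
t 21.27 caddy mm [-37.6  -0.5 107.8] F [-0.8  2.9  9.4] rot [179.9 -11.5  71.7] r 0.561
wrist_force: [-4.1, 1.4, 11.3]
t 21.43 caddy mm [-37.6  -0.6 107.3] F [ 0.1  4.3 11.3] rot [179.9 -11.5  71.7] r 0.561
wrist_force: [-4.2, 0.9, 13.5]
t 21.6 caddy mm [-37.7  -0.6 107.1] F [-0.4  4.3 13.5] rot [179.9 -11.5  71.7] r 0.561
```

```bash
P='from h import *
here()'
python3 -m inch '[[0,0,0.0001,0,0,0,1],[0,0,0.0001,0,0,0,1],[0,0,0.0001,0,0,0,1],[0,0,0.0001,0,0,0,1]]'|grep force; python3 -c "$P"
python3 -m inch '[[0,0,0.0001,0,0,0,1],[0,0,0.0001,0,0,0,1]]'|grep force; python3 -c "$P"
```

```text
wrist_force: [-5.0, 0.6, 15.1]
t 21.93 caddy mm [-37.7  -0.6 107.1] F [-1.   4.9 15.1] rot [179.9 -11.5  71.7] r 0.561
wrist_force: [-5.6, 0.2, 16.1]
t 22.1 caddy mm [-37.7  -0.6 107. ] F [-1.6  5.3 16.1] rot [179.9 -11.5  71.7] r 0.561
```

```bash
python3 -m inch '[[0.0002,0,-0.001,0,0,0,1],[0.0005,0,-0.003,0,0,0,1],[0.002,0,-0.01,0,0,0,1],[0.008,0,-0.04,0,0,0,1],[0.0,0,-0.08,0,-0.1,0,1],[-0.03,0,-0.12,0,-0.2,0,1],[-0.055,0,-0.15,0,-0.2,0,1],[-0.055,0,-0.15,0,-0.2,0,1],[-0.055,0,-0.15,0,-0.2,0,1],[-0.055,0,-0.15,0,-0.2,0,1]]'|grep force
python3 - <<'E'
from h import *
import pickle
here()
o=telemetry.get_obs();pickle.dump(o,open('pics/w11.pkl','wb'))
pw,_=save("wrist","w11",(100,40,412,274),2.5)
ps,_=save("side","s11",(240,130,370,215),3)
a=cv2.resize(pw[40:274,100:412],(480,360));b=cv2.resize(ps[150:215,250:360],(480,284),interpolation=2)
c=cv2.resize(optics.camera("top")[0][100:270,130:370],(320,227),interpolation=2)
I=np.zeros((600,800,3),np.uint8);I[:360,:480]=a;I[:227,480:]=c;I[360:,:480]=b[:240]
cv2.imwrite('pics/fin.png',I[:,:,::-1])
E
```

```text
wrist_force: [-0.5, 0.3, -1.4]
t 22.93 caddy mm [-121.4   -0.4  240.4] F [ 0.1  0.5 -1.4] rot [-180.    -0.    71.7] r 0.562
```

View pics/fin.png

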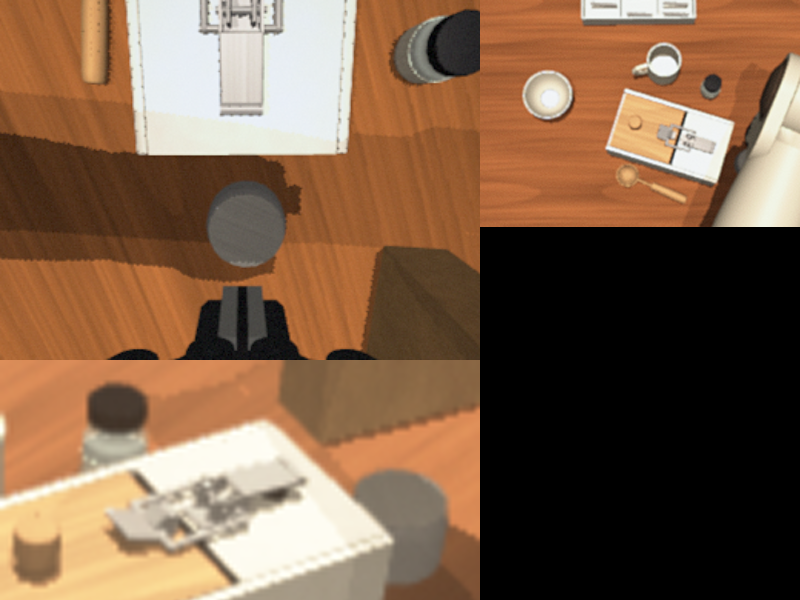

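The final view shows the lever lying flat (upper-left panel, columns 220–262), the bail hooked over the keeper, the lid closed, and the jar, mug, spoon, tin and bowl where they were. I'll read the lever's rest height from depth.

```bash
python3 -c "
from h import *
s=480/312
pts('w11',(100,40),s,[('lev',242,y) for y in (45,60,75,90,105,110)]+[('deck',180,90),('barL',208,2)])"
```

```text
lev [-20.9  -0.2 109.4]
lev [-28.9  -0.2 107.7]
lev [-37.2  -0.2 107.9]
lev [-45.7  -0.2 106. ]
lev [-54.3  -0.2 107.2]
lev [-57.2  -0.2 108.2]
deck [-45.4  39.3  89.5]
barL [ 3.4 19.6 99.3]
```

```bash
python3 -c "
from h import *
here();print(order.job_done())"
```

```text
t 23.08 caddy mm [-120.7    0.   239.6] F [ 0.4 -0.1 -0.2] rot [-179.9   -0.    71.8] r 0.561
the job is handed in; nothing more can be done
None
```

I shut the caddy in the order asked and handed it in at 23.1 s on the robot's clock, with the arm clear of everything.

- **Lid:** I slid it shut with the fingertips on the knob until the seal pushed back with 6.7 N, about half a millimetre of squeeze.
- **Bail:** I pressed it down on its tab. The force read up to 5.8 N at the nose, below the stated 6 to 14 N; a short peak between readings could have been missed. The bar then stopped on the lid, and I pressed to 11.4 N. A picture and the depth readings showed the bar under the keeper's nose, its centre roughly 3 to 4 mm above the lid.
- **Lever:** I pressed it over center and down onto its rest. I felt the rest over 2.4 mm of travel and ended at 16.1 N vertical, about 17 N in all. That is just over the suggested 12 to 16 N and under the 30 N limit. It seems to have been about bottomed there.

**One miss:** my first pass at the lever went over its end, because I had its height wrong. The readings after it showed no force and the lever unmoved, so I came in lower and it worked.

**Last checks:** the final picture shows the lever flat, the bail hooked, the lid shut and the nearby things in place. The lever's top read 106 to 107 mm above the worktop over the rest, which fits a pressed rest. Depth is only good to about 1 mm, so I did not confirm the 0.9 to 1.8 mm it should keep.

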